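# Hold the tall test cell in the beam of the light gauge

## Task

Lift the dust hood off the light gauge by its handle and hang it by that handle over both prongs of the double hook on the stand. Then take the tall glass cell from the rack, fingers on its two frosted faces only (never on the clear windows or the stopper), and hold it upright in the beam, about midway between the gauge's two pillars, with its clear windows facing the pillars so that the light passes through them, and the cell clear of the gauge. Finish while still holding it there; leave everything else on the bench where it is.

Things in the scene. Friction and masses are not known exactly. Their poses are not given: they have to be found in the camera images.
- hood: Cream open-bottomed box-shaped dust hood, 70 (x) x 130 (y) x 75 mm high, walls 3 mm, about 0.16 kg, with a grey bail handle on top: a straight bar along its y. Starts over the gauge, standing on the bench, axes parallel to the gauge's. Origin: centre of its open underside, z up.
- hood_bar (a point): Middle of the hood's handle bar, 130 mm above the hood's underside; the bar is 8 mm thick (x), 10 mm high, 116 mm long along the hood's y; 50 mm free space under it, 100 mm between the two posts that carry it.
- gauge: Fixed light gauge: base plate 50 (x) x 112 (y) x 10 mm, two black pillars on it (36 x 26 mm, tops 64 mm above the bench) in a row along its y, 56 mm clear gap between them. A lamp lens and a sensor window face each other across the gap: the beam runs along y. Under the hood at first. Origin: centre of underside, z up.
- beam (a point): Middle of the light beam, midway between the pillars on the gauge, 50 mm above the bench (40 mm above the gauge's base plate); axes as the gauge.
- stand: Fixed dark steel stand, 195 mm tall, base 100 x 130 mm, with a double hook: two round prongs (8 mm thick, 58 mm between centres) running level along its -x for 72 mm (82 with the tip), tops 194 mm above the bench, each with an upturned tip 12 mm higher. Origin: on the bench below the root of the prongs, z up; the upright's front face is at x = +5 mm.
- hook_seat (a point): Middle of the double hook: midway between the two prongs at the height of their tops (194 mm), 45 mm out from the root; axes as the stand (x from the tips towards the post, y from prong to prong). A bar lying along y across both prongs here is well hung; its middle may be up to about 25 mm off along y.
- rack: Fixed black plastic rack block, 56 (x) x 170 (y) x 20 mm, with three slots in a row along its y, 50 mm apart, each 20 x 28 mm and 14 mm deep. Each slot holds one cell, standing upright. Origin: centre of the underside.
- cell: Tall sealed glass cell, 18 (x) x 26 (y) x 45 mm plus a white stopper (12 x 20, 8 mm high) on top, 45 g. Its broad faces (looking along +x and -x, 18 mm apart) are frosted: grip these. Its narrow faces (+y, -y) are clear windows. In the rack (y along the rack's y) its underside is 6 mm above the bench: 31 mm of glass stand above the rack. Origin: centre of underside, z up.
- cell_clear: The parts of the tall cell that must not be touched by the fingers: the two clear windows (14 mm wide, facing the cell's +y and -y) and the stopper. Same origin and axes as the cell.
- cell_mid (a point): Centre of the tall cell's glass, 22.5 mm above its underside; axes as the cell.
- short_a: A half-height cell (24 mm of glass plus 6 mm stopper) in another slot of the rack; leave it. Origin: underside.
- short_b: The other half-height cell in the rack; leave it. Origin: underside.
- phone: Opened phone, 72 x 150 x 9 mm, lying; leave it. Origin: underside.
- spool: Solder spool, 54 mm across, 30 mm high; leave it.
- flux_jar: Small amber jar, 42 mm across, 34 mm high; leave it.
- driver: Screwdriver, 150 mm long, lying; leave it.
- tweezers: Dark steel tweezers, 125 mm long, lying; leave them.
There are look-alikes about, which are no part of the job. What is meant by the hood is not green, and is the larger of those in its own colour.

How it is judged:
By the outcome, as a careful person would: the job done as asked, in the order asked, and still so for the second after the job is handed in, while the arm keeps its last pose, push and grip.
It also fails if it takes over 64 s, if anything falls off the work surface, if the arm or the gripper's body presses on something with over 40 N, if the wrist force passes 120 N, or if a joint passes its speed limit or range.

## Robot

A 6-joint arm with a two-finger parallel gripper is mounted at the origin on the work surface. World frame = base frame: x ahead of the robot, y to its left, z up, the work surface at z = 0. Lengths are in mm, angles in rad, forces in N, time in s.
With the tool pointing down it reaches from about 300 to 775 mm from the base axis. Payload 14.6 kg.
Tool frame: the origin (TCP) lies on the centre line of the jaws, within the pads' length; the fingertips stand 19 mm ahead of it and the grasp point (between the pads) is the TCP (bot.tip_reach is the distance from the TCP to the fingertips, in mm); z points along the fingers, y is the line along which they close (so a half turn about z gives the same grasp; the last joint's range is limited). The gripper opens to 85 mm and grips with 20 to 120 N. Pads are 22 mm wide; open, the fingers measure 114 mm over their backs; the gripper's body (76 mm by 85 mm) begins 54 mm behind the grasp point. The pads swing forward as they close: fully open they stand 13 mm farther back than shut.
Start: joints at [-1.331, 0.3, 1.521, -0, 1.321, -0.067], TCP at [166.098, -524.31, 250.281] pointing down, gripper open.
Joint ranges: [-3.03, 3.03], [-0.79, 2.21], [0.23, 2.52], [-1.04, 4.18], [0, 3.07], [-2.55, 2.55]. Speed limits (rad/s): [2.22, 2.22, 2.57, 3.14, 3.14, 3.14].

## Interface

Orientations are given as a unit quaternion [w, x, y, z].
In Python, from rig import bot gives the robot as it stands. Calls block until the motion is done:
- bot.move_to(position, orientation): joint-space move of the TCP to a pose.
- bot.servo_line(position, attitude=None, speed=150, until_force=None): straight line of the TCP; attitude=None keeps the orientation; speed is the mean speed in mm/s. With until_force (N) it stops when the force on the tool has changed by that much, and returns True; else False.
- bot.move_joints(angles): joint-space move.
- bot.move_gripper(opening, grip_force=None): finger opening in mm; grip_force is the grip in N (None keeps the last); returns when the fingers have stopped.
- bot.dwell(seconds).
- bot.ik(position, orientation): joint angles nearest the present ones, or None.
- bot.read_state(): the state.
- bot.read_camera(name): name is "scene" or "top"; returns a dict with "image" (400x640x3 uint8, blue, green, red), "depth" (400x640 float32, mm along the optical axis (not along the pixel's ray), 0 where there is no reading), "fovy" (degrees; the focal length in pixels is half the picture's height over the tangent of half this angle, whatever the lens; pixels are square), "cx", "cy" (the principal point, pixels), "k1" (the pictures are not rectified: a ray, as slopes to the right and down, at radius r is drawn at 1 + k1 r^2 times it, then the intrinsics apply), "eye" and "attitude" of the camera in the world. Camera axes: x right, y down, z forward; pixel columns grow to the right and rows downward; lengths in mm; the calibration is good to about 2 mm. A picture is of the moment at which its call begins.
A pose or a line that the arm cannot do raises bot.MotionError and nothing moves.
- bot.finish_job(): hands the job in; it is judged then, once.
The state is a dict: "clock": time; "joint_positions": joint angles; "qvel": joint speeds; "effort": joint torques, N m; "ee_pos": TCP position; "tool_rot": TCP orientation; "ft_force": force on the tool from outside, world axes, zero at the start; "moment": the same for the moment, N m; "grip_width": finger opening in mm; "grip_force": force on a finger pad.
Only numpy, scipy, OpenCV 4.12 (cv2) and the standard library are available. Lean on these libraries where they do the work, as an engineer would, in place of code of your own. Each camera call takes 0.05 s, during which the arm holds its last target. There are 200 camera calls.

## Working session

There is one attempt and no reset: what is moved stays moved. The work goes in short steps, each a Python script; the robot and the scene stay as the last script left them, time stands still between calls to the robot, and variables do not carry over. Pictures are saved under pics/ and viewed, at most 10 in all, crops included, and the job is handed in when it is done.

```bash
mkdir -p pics; ls
cat > h.py <<'E'
import numpy as np, cv2
from rig import bot
from scipy.spatial.transform import Rotation as R
def rot(q): return R.from_quat([q[1],q[2],q[3],q[0]]).as_matrix()
def cam(n,save=None):
    c=bot.read_camera(n); c['f']=200/np.tan(np.radians(c['fovy'])/2)
    if save: cv2.imwrite(f'pics/{save}.png',c['image'])
    np.savez(f'{save or n}.npz',**{k:c[k] for k in c})
    return c
def load(n):
    d=np.load(n+'.npz'); return {k:(d[k] if d[k].ndim else d[k].item()) for k in d}
def dirs(c,px):
    px=np.atleast_2d(np.asarray(px,float))
    K=np.array([[c['f'],0,c['cx']],[0,c['f'],c['cy']],[0,0,1]])
    u=cv2.undistortPointsIter(px[:,None],K,np.array([c['k1'],0,0,0,0.]),None,None,(3,100,1e-10))[:,0]
    return np.c_[u,np.ones(len(u))]
def plane(c,px,z):
    d=dirs(c,px)@rot(c['attitude']).T; e=np.array(c['eye'])
    return e+d*((z-e[2])/d[:,2])[:,None]
def dpt(c,px):
    px=np.atleast_2d(np.asarray(px)); z=c['depth'][px[:,1].astype(int),px[:,0].astype(int)]
    return np.array(c['eye'])+(dirs(c,px)*z[:,None])@rot(c['attitude']).T
def cloud(c):
    v,u=np.nonzero(c['depth']>0); return np.c_[u,v],dpt(c,np.c_[u,v])
def tri(c1,p1,c2,p2):
    a=(dirs(c1,p1)@rot(c1['attitude']).T)[0]; b=(dirs(c2,p2)@rot(c2['attitude']).T)[0]
    e1=np.array(c1['eye']);e2=np.array(c2['eye'])
    s=np.linalg.lstsq(np.c_[a,-b],e2-e1,rcond=None)[0]
    return (e1+s[0]*a+e2+s[1]*b)/2, np.linalg.norm(e1+s[0]*a-e2-s[1]*b)
def down(yaw): # tool z down, tool y (closing) at angle yaw from world x
    y=np.array([np.cos(yaw),np.sin(yaw),0]);z=np.array([0,0,-1.]);x=np.cross(y,z)
    q=R.from_matrix(np.c_[x,y,z]).as_quat(); return [q[3],q[0],q[1],q[2]]
E
python3 - <<'E'
from h import *
for n in('scene','top'):
    c=cam(n,n+'0'); print(n,c['fovy'],c['cx'],c['cy'],c['k1'],c['eye'],c['attitude'],(c['depth']>0).mean())
s=bot.read_state();print(s)
E
```

```text
pics
scene 49.71110093957246 317.04885154422453 199.58498084001687 -0.015036927109452427 [1317.09651142 -205.87868588  742.09129042] [-0.35477393  0.70851238  0.54328827 -0.27745904] 0.98546875
top 44.012216855267624 321.31812137026094 196.56451107048127 -0.1378565750457552 [ 380.9720793     5.83102618 1460.07006813] [ 0.03315335 -0.70302705  0.70996492 -0.02456915] 0.99598828125
{'clock': 0.1, 'joint_positions': array([-1.33064271e+00,  3.00427765e-01,  1.52155616e+00, -9.34761453e-06,
        1.32068247e+00, -6.65881206e-02]), 'qvel': array([ 2.80462288e-05, -8.63293003e-04, -4.33695460e-04, -1.13544449e-03,
       -2.44905992e-04, -1.01991224e-03]), 'effort': array([-2.85931688e-03, -5.44382429e+01, -3.62371731e+01, -1.89938100e-04,
        3.05397261e-03, -1.28498939e-05]), 'ee_pos': array([ 166.02869651, -524.13282651,  249.75561013]), 'tool_rot': array([-5.34458756e-04,  9.88261405e-01,  1.52771421e-01, -5.10434503e-05]), 'ft_force': array([-0.33106955,  0.75104987,  0.61238538]), 'moment': array([-0.00056798, -0.02859037, -0.01368692]), 'grip_force': 0.0, 'grip_width': 85.41398760531952}
```

View pics/scene0.png

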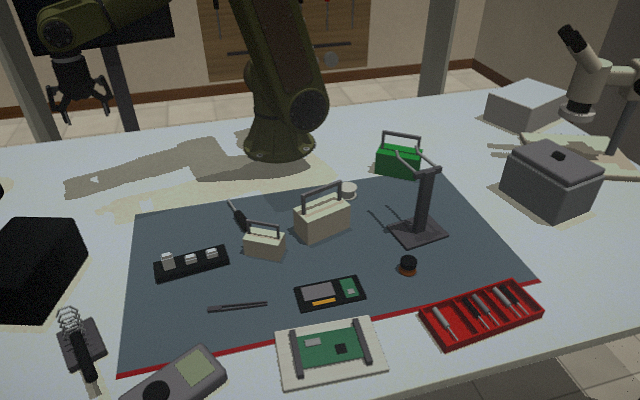

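View pics/top0.png

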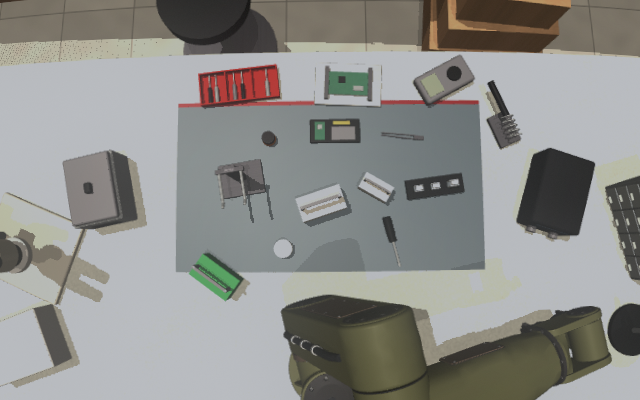

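The scene view shows the larger cream hood at (322,215), a smaller look-alike at (264,240), the rack at (190,262) with the tall cell at its left end (167,260), and the stand at (420,200). In the top view the hood is at (321,204), the stand at (242,185) and the tall cell at (454,183).

Run:
```python
from h import *
t=load('top0');s=load('scene0')
a=cv2.resize(t['image'][150:232,205:470],None,fx=3,fy=3,interpolation=cv2.INTER_CUBIC)
b=cv2.resize(s['image'][130:268,345:460],None,fx=2.5,fy=2.5,interpolation=cv2.INTER_CUBIC)
b2=cv2.resize(s['image'][165:303,150:360],None,fx=2.4,fy=2.5,interpolation=cv2.INTER_CUBIC)
b=np.hstack([b2,b]);o=np.zeros((a.shape[0]+b.shape[0],800,3),np.uint8)
o[:a.shape[0],:a.shape[1]]=a;o[a.shape[0]:,:min(800,b.shape[1])]=b[:,:800]
cv2.imwrite('pics/crop1.png',o);print(o.shape)
px,P=cloud(t)
def rect(name,m,z):
    Q=P[m]; r=cv2.minAreaRect(Q[:,:2].astype(np.float32)); print(name,len(Q),Q[:,2].min().round(),np.median(Q[:,2]).round(1),Q[:,2].max().round(),[np.round(x,1) for x in r])
def box(x0,x1,y0,y1): return (px[:,0]>=x0)&(px[:,0]<x1)&(px[:,1]>=y0)&(px[:,1]<y1)
H=box(290,352,175,230)
rect('hoodtop',H&(abs(P[:,2]-75)<8),75); rect('bar',H&(P[:,2]>118),130)
S=box(205,275,150,225)
rect('standhi',S&(P[:,2]>150),190);rect('standbase',S&(P[:,2]>3)&(P[:,2]<25),10)
K=box(400,470,165,205)
rect('rack',K&(abs(P[:,2]-20)<5),20);rect('tops',K&(P[:,2]>45),50)
rect('table',box(280,300,120,150),0)
px,P=cloud(s)
H=box(285,362,170,250);rect('s bar',H&(P[:,2]>115)&(P[:,0]>250),1)
S=box(375,460,135,250);rect('s stand hi',S&(P[:,2]>180)&(P[:,0]>300),1);rect('s base',S&(P[:,2]>6)&(P[:,2]<20),1)
K=box(145,235,235,290);rect('s rack',K&(P[:,2]>12)&(P[:,2]<24),1);rect('s tops',K&(P[:,2]>50),1)
```

```text
(591, 800, 3)
hoodtop 1003 67.0 74.8 82.0 [array([477.6,  23.8]), array([ 70.3, 129.5]), np.float64(18.4)]
bar 140 121.0 134.9 141.0 [array([477.3,  24.1]), array([  8.2, 115.6]), np.float64(18.0)]
standhi 413 150.0 193.8 209.0 [array([515.4, 253.4]), array([108.5,  74.1]), np.float64(9.1)]
standbase 1848 3.0 7.4 25.0 [array([532.5, 267.4]), array([209.3, 223.1]), np.float64(89.8)]
rack 825 15.0 19.8 25.0 [array([ 528.1, -309.9]), array([ 57. , 171.5]), np.float64(7.6)]
tops 51 45.0 54.6 63.0 [array([ 534.9, -360. ]), array([18. , 24.3]), np.float64(4.4)]
table 596 -9.0 0.5 10.0 [array([688.9, 116.9]), array([58.1, 91.3]), np.float64(89.9)]
s bar 255 115.0 134.1 140.0 [array([477.2,  23.4]), array([ 13.1, 117.3]), np.float64(17.5)]
s stand hi 458 180.0 194.7 207.0 [array([515.2, 250.8]), array([110.8,  76.3]), np.float64(9.4)]
s base 1320 6.0 11.5 20.0 [array([336.7, 358.1]), array([255.6, 634.6]), np.float64(60.2)]
s rack 1088 12.0 21.3 24.0 [array([ 527.7, -312.1]), array([ 61.9, 170.7]), np.float64(7.7)]
s tops 83 50.0 56.6 63.0 [array([ 535.7, -361.8]), array([25.1, 18. ]), np.float64(86.8)]
```

View pics/crop1.png

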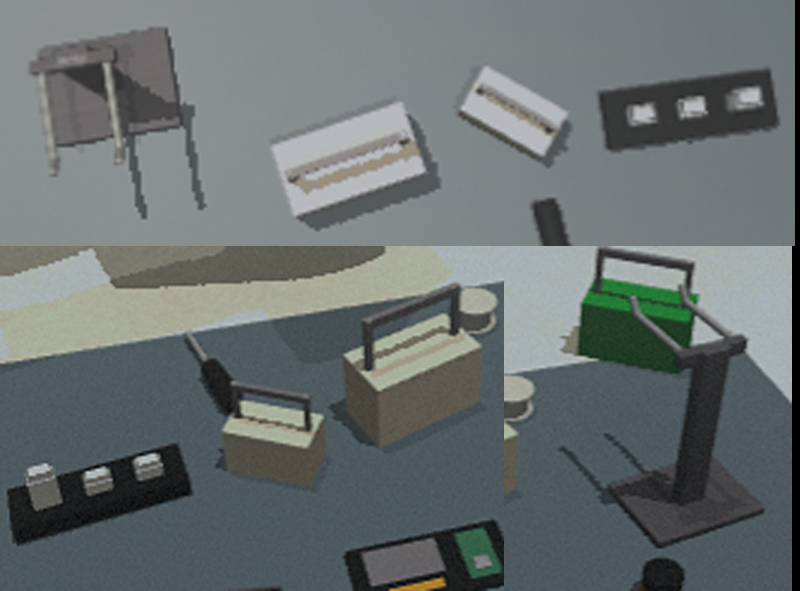

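Both views agree on heights and sizes (bar top 135, hood top 75, prongs about 194, rack 20). The hood's long axis is tilted so that its -y end is farther out, the prongs point towards the robot, and the tall cell is at the rack's -y end. Next I'll refine the prongs and check clearance to the green hood.

Run:
```python
from h import *
a=np.radians(9.2);ux=np.array([np.cos(a),np.sin(a)]);uy=np.array([-ux[1],ux[0]])
for n,b in(('top0',(205,275,150,225)),('scene0',(375,460,135,250))):
    c=load(n);px,P=cloud(c)
    m=(px[:,0]>=b[0])&(px[:,0]<b[1])&(px[:,1]>=b[2])&(px[:,1]<b[3])&(P[:,2]>183)&(P[:,2]<215)&(P[:,0]>380)
    Q=P[m]; X=Q[:,:2]@ux;Y=Q[:,:2]@uy
    print(n,'X',np.percentile(X,[0,1,99,100]).round(1),'Y',np.percentile(Y,[0,1,99,100]).round(1))
    lo=X<X.min()+75
    mid=(Y[lo].min()+Y[lo].max())/2
    for s in(Y<mid,Y>mid):
        k=lo&s; f=np.polyfit(X[k],Y[k],1); print(' prong Y',np.median(Y[k]).round(1),'slope deg',np.degrees(np.arctan(f[0])).round(2),'z med',np.median(Q[k&(X>X.min()+20),2]).round(1),'zmax',Q[k,2].max().round(1))
    Xc=X.min()+82-45; Yc=mid; print(' seat',(Xc*ux+Yc*uy).round(1))
    g=(c['image'][px[:,1],px[:,0],1].astype(int)>c['image'][px[:,1],px[:,0],2]+40)&(P[:,0]<480)&(P[:,0]>200)&(P[:,2]>20)
    G=P[g];print(' green',[np.round(v,1) for v in cv2.minAreaRect(G[:,:2].astype(np.float32))],np.percentile(G[:,2],99))
# other things over 60mm
    k=(P[:,2]>60)&(P[:,0]>300)&(P[:,0]<700)&(P[:,1]>-200)&(P[:,1]<-60);print(' small hood max z',P[k,2].max() if k.any() else 0)
for p,y in(([477.3,24,130],18),([434,239,222],9.2),([498,249,199],9.2),([535,-360,43],7.6),([477,24,64],18)):
    print(np.round(bot.ik(p,down(np.radians(y))),2), np.round(bot.ik(p,down(np.radians(y+180))),2) if bot.ik(p,down(np.radians(y+180))) is not None else None)
```

```text
top0 X [495.  497.3 603.2 603.6] Y [130.6 132.3 203.3 204.8]
 prong Y 139.7 slope deg -0.27 z med 192.7 zmax 209.4
 prong Y 198.2 slope deg -0.07 z med 192.8 zmax 208.9
 seat [498.1 252.3]
 green [array([270.9, 326.7]), array([130.5,  71.3]), np.float64(54.4)] 82.64886660953665
 small hood max z 100.0760847812935
scene0 X [493.2 496.2 603.3 604.1] Y [127.2 128.4 202.4 203.5]
 prong Y 135.5 slope deg -0.91 z med 194.6 zmax 206.9
 prong Y 193.3 slope deg -0.89 z med 194.6 zmax 206.8
 seat [496.8 248.8]
 green [array([349.7, 271. ]), array([127.8, 271.1]), np.float64(55.8)] 196.35310939569712
 small hood max z 98.80749246792584
[-0.03  0.28  1.85 -0.    1.01 -0.34] None
[ 0.43  0.2   1.71 -0.    1.23  0.27] None
[ 0.4   0.36  1.56 -0.    1.22  0.24] None
[-0.65  0.73  1.39 -0.    1.02 -0.78] [-0.65  0.73  1.39 -0.    1.02  2.36]
[-0.03  0.4   1.89 -0.    0.86 -0.34] None
```

Run:
```python
from h import *
q=down(np.radians(18))
bot.move_to([477.3,24,200],q)
bot.servo_line([477.3,24,130],speed=120)
bot.move_gripper(0,40)
s=bot.read_state();print(s['grip_width'],s['grip_force'],s['ft_force'],s['clock'])
bot.servo_line([477.3,24,150],speed=60)
bot.servo_line([477.3,24,224],speed=100)
s=bot.read_state();print(s['grip_width'],s['grip_force'],s['ft_force'],s['clock'],s['ee_pos'])
cam('scene','scene1')
```

```text
7.016202783617383 39.65555727481842 [ 0.10985767 -0.76689722  1.7044089 ] 3.7833
7.2813554032116645 39.21182334423065 [-0.32540642 -0.19824022 -1.22642537] 5.1583 [477.02376191  23.99348087 223.32642666]
```

View pics/scene1.png

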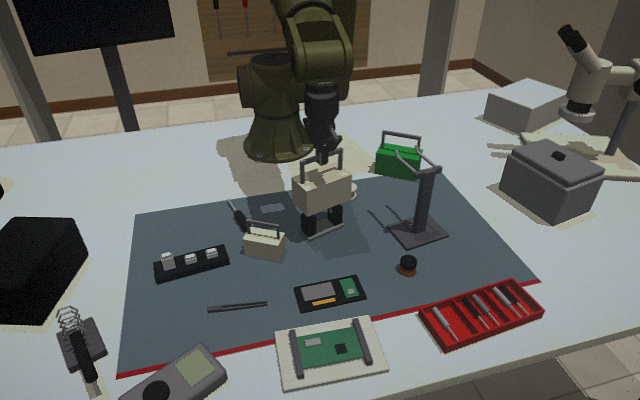

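The hood hangs level in the gripper at (322,188), and the gauge below is uncovered at (322,222). On to the hook.

```bash
python3 - <<'E'
from h import *
a=np.radians(9.0);ux=np.array([np.cos(a),np.sin(a)]);S=np.array([498.,250.]);q=down(a)
P=lambda d,z:[*(S+d*ux),z]
bot.servo_line(P(-78,224),q,speed=130)
cam('scene','scene2'); c=cam('top','top2')
E
python3 - <<'E'
from h import *
a=cv2.resize(load('scene2')['image'][60:260,280:460],None,fx=2.2,fy=2.2)
b=cv2.resize(load('top2')['image'][130:330,190:370],None,fx=2.2,fy=2.2)
cv2.imwrite('pics/crop2.png',np.hstack([a,b]))
c=load('top2')
px,P=cloud(c)
m=(px[:,0]>290)&(px[:,0]<355)&(px[:,1]>170)&(px[:,1]<232)&(P[:,2]>56)&(P[:,2]<75)
n,l,st,ce=cv2.connectedComponentsWithStats(np.zeros((2,2),np.uint8))
for s in(P[:,1]>24,P[:,1]<=24):
    Q=P[m&s]; print(len(Q),np.median(Q[:,2]),[np.round(v,1) for v in cv2.minAreaRect(Q[:,:2].astype(np.float32))] if len(Q) else '')
E
```

```text
114 63.28383652593595 [array([465.1,  62.3]), array([35.1, 25.9]), np.float64(18.1)]
118 63.499074832296174 [array([490.4, -14.4]), array([35.8, 26. ]), np.float64(17.5)]
```

View pics/crop2.png

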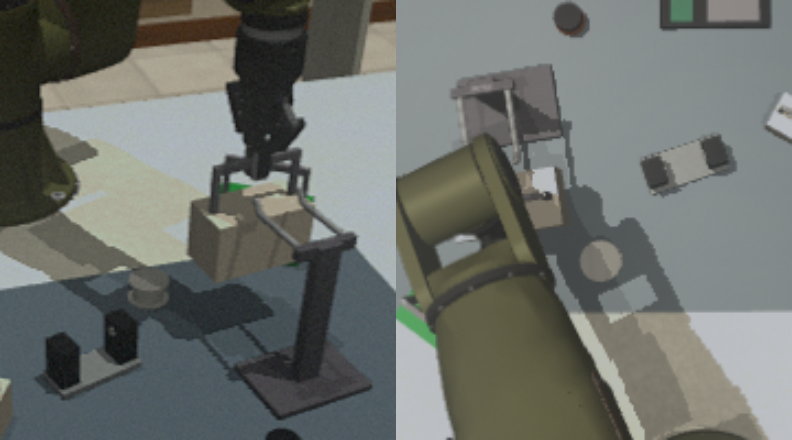

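The hood's bar lines up with both prongs and its posts are outside them. The gauge pillars measure 36 x 26 with tops at about 64, so the beam is at (477.7, 24) with an axis of 18.1°. Next: insert and lower.

Run:
```python
from h import *
a=np.radians(9.0);ux=np.array([np.cos(a),np.sin(a)]);S=np.array([498.,250.])
P=lambda d,z:[*(S+d*ux),z]
print(bot.servo_line(P(0,224),speed=80,until_force=12))
print(bot.servo_line(P(0,192),speed=20,until_force=4))
s=bot.read_state();print(s['ee_pos'],s['ft_force'],s['grip_width'],s['clock'])
cam('scene','scene3')
cv2.imwrite('pics/crop3.png',cv2.resize(load('scene3')['image'][80:260,320:500],None,fx=3,fy=3))
```

```text
False
True
[498.01656094 249.9849623  198.95896974] [-3.55432030e-03 -3.51540074e-01  4.61403870e+00] 6.952496057134223 9.4333
```

View pics/crop3.png

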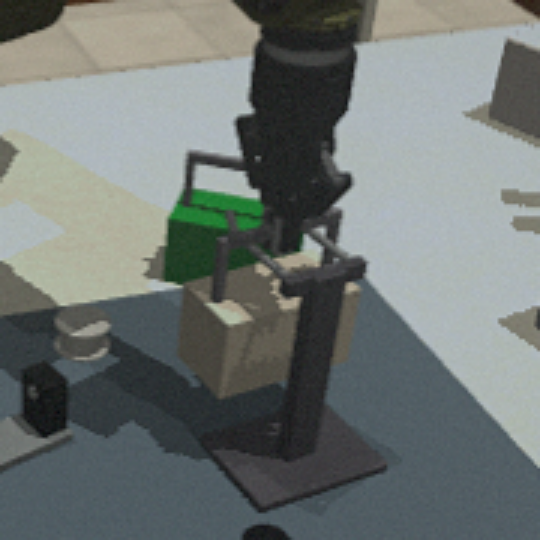

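Contact came at bar height 199 as expected, with the bar across both prongs. I'll release it and go to the cell.

Run:
```python
from h import *
bot.move_gripper(30); bot.dwell(0.3)
p=bot.read_state()['ee_pos']
bot.servo_line([p[0],p[1],290],speed=100)
bot.move_to([534.8,-360.4,200],down(np.radians(7.6)))
bot.move_gripper(50)
t=cam('top','top4');cam('scene','scene4');s=load('scene4')
px,P=cloud(t)
m=(px[:,0]>205)&(px[:,0]<275)&(px[:,1]>140)&(px[:,1]<230)
for z0,z1 in((135,150),(196,212)):
    Q=P[m&(P[:,2]>z0)&(P[:,2]<z1)];print(np.median(Q[:,2]),[np.round(v,1) for v in cv2.minAreaRect(Q[:,:2].astype(np.float32))])
cv2.imwrite('pics/crop4.png',np.hstack([cv2.resize(s['image'][120:270,340:470],None,fx=3,fy=3),cv2.resize(s['image'][200:300,140:246],(390,450))]))
print(bot.read_state()['clock'])
```

```text
143.85588485251662 [array([510., 252.]), array([ 94.2, 131.2]), np.float64(9.1)]
201.9613569247506 [array([515.1, 251.6]), array([107.4, 113.5]), np.float64(8.8)]
13.8417
```

View pics/crop4.png

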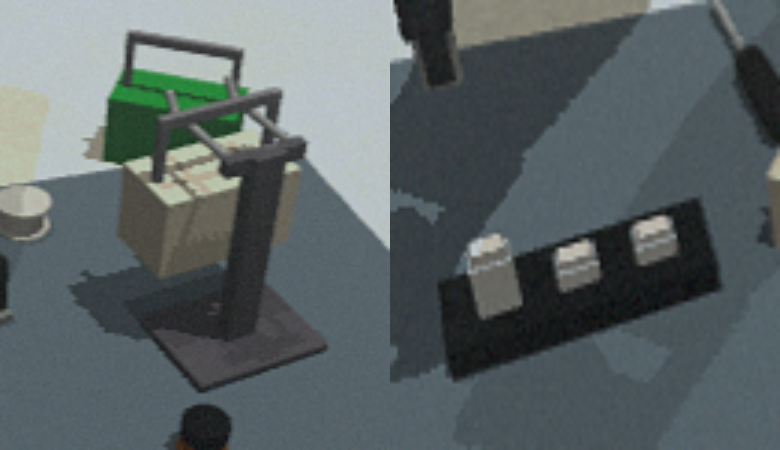

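The hood hangs level on both prongs, yaw 9°. The tall cell at crop (495,275) stands untouched. Next is the grasp.

Run:
```python
from h import *
print(bot.servo_line([535,-360.6,80],speed=120))
print(bot.servo_line([535,-360.6,44],speed=50,until_force=6))
f0=bot.read_state()['ft_force']
bot.move_gripper(24)
s=bot.read_state();print('pre',s['grip_width'],s['grip_force'],s['ft_force']-f0)
bot.move_gripper(0,20)
s=bot.read_state();print(s['grip_width'],s['grip_force'],s['ft_force']-f0,s['moment'],s['ee_pos'],s['clock'])
```

```text
False
False
pre 24.12090041099387 0.0 [-0.41373843  0.60763933  0.12539861]
17.63358415616513 23.611933887004852 [-0.63336629  0.09099847  1.60567914] [ 0.07470582  0.06365735 -0.04284786] [ 535.07764948 -360.65453332   44.16945705] 16.4417
```

Run:
```python
from h import *
bot.move_gripper(0,30)
bot.servo_line([535,-360.6,75],speed=50)
bot.servo_line([535,-360.6,200],speed=120)
s=bot.read_state();print(s['grip_width'],s['grip_force'],s['ft_force'])
q=down(np.radians(18.1))
bot.servo_line([477.7,24,200],q,speed=130)
bot.servo_line([477.7,24,110],speed=100)
print(bot.servo_line([477.7,24,65.5],speed=40,until_force=6))
s=bot.read_state();print(s['grip_width'],s['grip_force'],s['ft_force'],s['ee_pos'],s['clock'])
cam('scene','scene5')
cv2.imwrite('pics/crop5.png',cv2.resize(load('scene5')['image'][150:270,260:420],None,fx=4.5,fy=4.5,interpolation=cv2.INTER_CUBIC))
```

```text
17.052540276165832 30.338780879974365 [-0.03585509  0.43180429 -0.89486125]
False
17.673322313845922 30.279715061187744 [-0.23169699 -0.2042119  -0.63616923] [477.8472456   23.9821149   65.72037589] 24.0667
```

View pics/crop5.png

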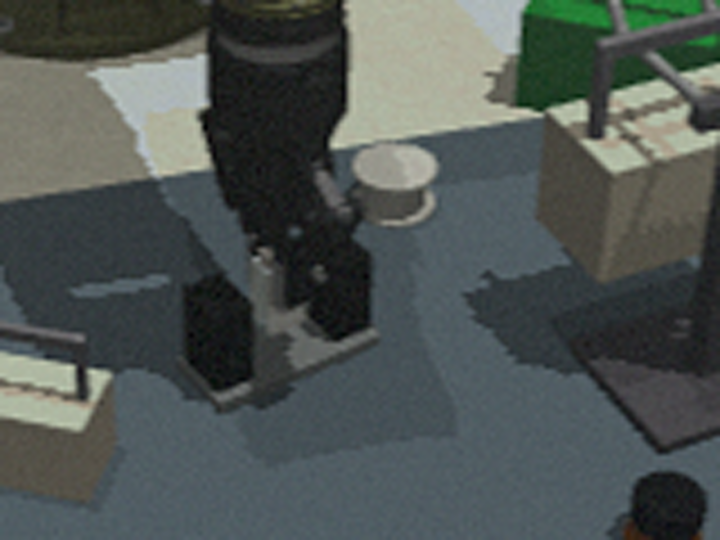

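View pics/scene5.png

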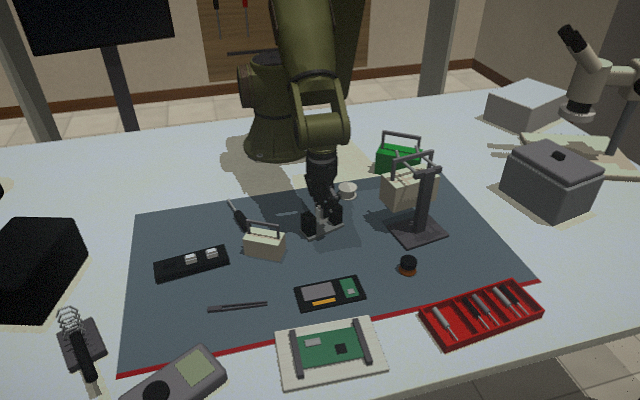

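The cell shows at crop (265,285) between the pillars, part hidden behind the front finger. I'll check its place in gauge axes with the depth.

Run:
```python
from h import *
c=load('scene5');px,P=cloud(c)
a=np.radians(18.1);ux=np.array([np.cos(a),np.sin(a)]);uy=np.array([-ux[1],ux[0]])
D=P[:,:2]-[477.7,24];X=D@ux;Y=D@uy;Z=P[:,2]
br=c['image'][px[:,1],px[:,0]].astype(int).mean(1)
m=(abs(X)<25)&(abs(Y)<60)&(Z>14)&(Z<90)
for n,k in(('bright',m&(br>75)&(abs(Y)<27)),('dark',m&(br<=60))):
    print(n)
    for z in range(15,90,8):
        j=k&(Z>=z)&(Z<z+8)
        if j.any(): print(z,j.sum(),'X',X[j].min().round(),X[j].max().round(),'Y',np.sort(Y[j]).round()[::max(1,j.sum()//14)])
```

```text
bright
23 4 X 5.0 8.0 Y [-11.  -6.   4.   9.]
31 23 X -5.0 10.0 Y [-15. -13. -13. -13. -13. -12. -12. -12. -11.  -8.  -7.  -6.  -2.  -1.
  -1.   1.   1.   3.   5.   7.   9.  11.  11.]
39 19 X -8.0 10.0 Y [-15. -14. -14. -13. -13. -13. -13. -12. -11. -11.  -9.  -9.  -7.  -5.
  -0.   2.   3.   5.   8.]
47 13 X -9.0 15.0 Y [-14. -14. -13. -13. -13. -13. -13. -13. -13. -12. -10. -10.  -7.]
55 12 X -9.0 6.0 Y [-14. -14. -14. -14. -13. -13. -13. -13. -12. -12. -12.  26.]
63 12 X -11.0 7.0 Y [-14. -14. -14. -14. -13. -13. -12. -12. -12. -12.  -5.  -2.]
71 8 X -9.0 8.0 Y [-14. -14. -13. -13. -13. -12. -10. -10.]
79 6 X -5.0 2.0 Y [-10. -10. -10.  -8.  -7.  -6.]
dark
15 67 X -14.0 20.0 Y [-55. -54. -53. -53. -51. -44. -38. -34. -26.  28.  29.  29.  30.  34.
  39.  45.  49.]
23 77 X -18.0 20.0 Y [-55. -54. -53. -53. -52. -46. -41. -35. -29.  28.  29.  30.  34.  39.
  45.  52.]
31 65 X -17.0 19.0 Y [-55. -54. -54. -53. -53. -47. -43. -39. -35. -30.  28.  29.  29.  30.
  39.  45.  53.]
39 66 X -18.0 20.0 Y [-54. -54. -53. -53. -52. -51. -47. -38. -35.  27.  28.  29.  30.  35.
  40.  46.  51.]
47 75 X -17.0 19.0 Y [-55. -54. -53. -53. -47. -43. -37. -32.  -9.  27.  28.  31.  35.  42.
  47.]
55 81 X -21.0 23.0 Y [-55. -54. -54. -53. -52. -50. -41. -34.  -9.  -6.   3.  27.  29.  31.
  37.  45.  52.]
63 156 X -18.0 23.0 Y [-54. -51. -48. -45. -43. -40. -37. -34. -30.  -8.   1.  32.  41.  47.
  52.]
71 29 X -18.0 23.0 Y [-12. -11. -10.  -8.  -8.  -7.  -7.  -7.  -5.  -2.  -0.   1.   4.   6.
   8.]
79 24 X -16.0 23.0 Y [-12. -12. -11. -11. -11. -10. -10. -10.  -9.  -8.  -7.  -7.  -6.  -6.
  -6.  -5.  -4.  -3.  -3.  -2.  -0.   1.   2.   6.]
87 6 X -12.0 19.0 Y [-12. -11.  -8.  -7.  -5.  -1.]
```

The cell is centred (±13 in y, ±9 in x), upright, with its bottom at about 28. The pillars' inner faces are at ±28, so about 15 mm is clear on each side.

```bash
python3 -c "
from rig import bot
print(bot.finish_job())"
```

```text
the job is handed in; nothing more can be done
None
```

The job is handed in, with no verdict shown: the hood hangs by its handle on both prongs, and the arm is holding the tall cell upright, midway between the pillars, windows facing them, about 15 mm clear each side.

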